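Flip the stock tags to match the bins

ROBOT

A 6-joint arm with a two-finger parallel gripper is mounted at the origin on the work surface. World frame = base frame: x ahead of the robot, y to its left, z up, the work surface at z = 0. Lengths are in m, angles in rad, forces in N, time in s.
With the tool pointing down it reaches from about 0.35 to 0.875 m from the base axis. Payload 4.2 kg.
Tool frame: the origin (TCP) lies midway between the tips of the shut fingers; the grasp point (between the pads) lies 19 mm behind it; z points along the fingers, y is the line along which they close (so a half turn about z gives the same grasp; the last joint's range is limited). The gripper opens to 85 mm and grips with 20 to 120 N. Pads are 22 mm wide; open, the fingers measure 114 mm over their backs; the gripper's body (76 mm by 85 mm) begins 54 mm behind the grasp point. The pads swing forward as they close: fully open they stand 13 mm farther back than shut.
Start: joints at [0.259, 0.385, 0.008, 0, -1.194, -0.259], TCP at [0.625, 0, 0.231] pointing down, gripper open.
Joint ranges: [-3.14, 3.14], [-1.21, 2.06], [-1.07, 1.41], [-3.16, 2.05], [-2.99, -0.16], [-3.1, 3.1]. Speed limits (rad/s): [2.79, 2.79, 3.14, 3.14, 3.14, 3.14].

INTERFACE

Orientations are given as a unit quaternion [w, x, y, z].
In Python, from station import arm gives the robot as it stands. The module is installed in compiled form; this text tells all that it offers.
- The arm moves only by the tool play_rows, never from a script. Its argument "increments" is a list of rows, each a list of 7 numbers: the shift along the tool's x, y, z in cm, then the turn, a rotation vector about the tool's x, y, z in degrees, then the opening, from 0 (shut) to 1 (fully open). A call has 1 to 20 rows; each row shifts and turns the commanded pose from where the row before left it, along the tool's axes as they then stand; what a row does not reach is not made up. A row lasts 1/10 s, in which the tool goes at most 50 mm and 8.59 degrees, less where a joint would pass 70% of its speed; a pose out of reach is approached as far as the arm can. A call with a gripper value outside its range is refused whole. The fingers move at their own pace and stop on an object; the grip force is fixed at half the most. Time passes only in rows, so rows that do not move let the fingers close. It gives the time, the measured TCP pose, the force, the opening and the grip force at its end, in the units of the state.
- arm.state(): the state, without advancing time (a new reading comes with each control period).
- arm.grab_frame(name): name is "scene" or "side" or "wrist"; returns a dict with "color" (420x560x3 uint8, red, green, blue), "range_z" (420x560 float32, m along the optical axis (not along the pixel's ray), 0 where there is no reading), "intrinsics" (3x3 intrinsics, pixels), "D" ([k1, k2, p1, p2, k3] as OpenCV has them; the pictures are not rectified), "pose" (4x4, takes a point from camera to world coordinates); the wrist camera has in their place "hand_eye" (4x4, takes a point from camera to tool coordinates, whose origin is the TCP and whose axes are the flange's). Camera axes: x right, y down, z forward; pixel columns grow to the right and rows downward; lengths in m; the calibration is good to about 2 mm. A picture is of the moment at which its call begins: read the wrist's pose just before it.
- arm.close_job(): hands the job in; it is judged then, once.
The state is a dict: "time_s": time; "q": joint angles; "joint_vel": joint speeds; "tau": joint torques, N m; "tcp_pos": TCP position; "orientation": TCP orientation; "contact_force": force on the tool from outside, world axes, zero at the start; "wrist_torque": the same for the moment, N m; "width": finger opening in m; "grip_force": force on a finger pad.
Only numpy, scipy, OpenCV 4.12 (cv2) and the standard library are available. Lean on these libraries where they do the work, as an engineer would, in place of code of your own. Each camera call takes 0.05 s, during which the arm holds its last target. There are 200 camera calls.

TASK

Each parts bin on the stock board has a hinged tag in front of it. With a fingertip, gently push over the tags that are wrong, so that every full bin's tag leans towards its bin and shows its disc, and the tag of the bin that is not full leans away from its bin, towards the robot, and shows its bar. Do not lean on the bins or the board, and leave the spray can, tape roll and screwdriver where they are.

Things in the scene. Friction and masses are not known exactly. Their poses are not given: they have to be found in the camera images.
- tag_a (a joint): tilt of flip tag A, a plate 76 mm wide, 60 mm from hinge to free edge, 4 mm thick, about 25 g, white plastic, hinged along its bottom edge. 0: leans 25 deg from upright towards the robot, on its stop, bar mark up (reorder). 0.44: upright. 0.87: leans 25 deg towards its bin, disc mark up (in stock). Turns freely: pushed a little past upright it falls to that side by its own weight within 1 s
- hinge_a (a point): middle of the hinge line of tag A, 18 mm above the board, 30 mm above the table. x axis: level, from the tag straight to its bin; y: along the hinge; z up. The tag's low steel stand (44 x 98 mm) rises at most 7 mm above this line, only at its two ends (42 to 50 mm from the middle). Marks on the tag: a dark 42 mm disc on one face, a dark 60 x 12 mm bar on the other
- tag_b (a joint): tilt of flip tag B, a plate 76 mm wide, 60 mm from hinge to free edge, 4 mm thick, about 25 g, white plastic, hinged along its bottom edge. 0: leans 25 deg from upright towards the robot, on its stop, bar mark up (reorder). 0.44: upright. 0.87: leans 25 deg towards its bin, disc mark up (in stock). Turns freely: pushed a little past upright it falls to that side by its own weight within 1 s
- hinge_b (a point): middle of the hinge line of tag B, 18 mm above the board, 30 mm above the table. x axis: level, from the tag straight to its bin; y: along the hinge; z up. The tag's low steel stand (44 x 98 mm) rises at most 7 mm above this line, only at its two ends (42 to 50 mm from the middle). Marks on the tag: a dark 42 mm disc on one face, a dark 60 x 12 mm bar on the other
- tag_c (a joint): tilt of flip tag C, a plate 76 mm wide, 60 mm from hinge to free edge, 4 mm thick, about 25 g, white plastic, hinged along its bottom edge. 0: leans 25 deg from upright towards the robot, on its stop, bar mark up (reorder). 0.44: upright. 0.87: leans 25 deg towards its bin, disc mark up (in stock). Turns freely: pushed a little past upright it falls to that side by its own weight within 1 s
- hinge_c (a point): middle of the hinge line of tag C, 18 mm above the board, 30 mm above the table. x axis: level, from the tag straight to its bin; y: along the hinge; z up. The tag's low steel stand (44 x 98 mm) rises at most 7 mm above this line, only at its two ends (42 to 50 mm from the middle). Marks on the tag: a dark 42 mm disc on one face, a dark 60 x 12 mm bar on the other
- board: flat wooden stock board, 340 (x) x 420 (y) x 12 mm, fixed on the table; origin at the centre of its underside, y along the row of tags. Three tags stand in a row 100 mm on the robot's side of its centre, 125 mm apart; behind each, 175 mm farther along the board's x, stands one bin. Which tag and which bin stand where changes from run to run
- bin_bolts_mid (a point): blue open-topped parts bin, 110 mm deep (x) x 100 mm wide (y) x 60 mm high, fixed on the board; this point is its centre, 30 mm above its underside. It belongs to the tag straight in front of it, on the robot's side (front wall 120 mm from that tag's hinge line). FULL: heaped with steel bolts to 70 mm above its underside
- bin_plugs_mid (a point): blue open-topped parts bin, 110 mm deep (x) x 100 mm wide (y) x 60 mm high, fixed on the board; this point is its centre, 30 mm above its underside. It belongs to the tag straight in front of it, on the robot's side (front wall 120 mm from that tag's hinge line). FULL: heaped with grey wall plugs to 70 mm above its underside
- bin_spent_mid (a point): blue open-topped parts bin, 110 mm deep (x) x 100 mm wide (y) x 60 mm high, fixed on the board; this point is its centre, 30 mm above its underside. It belongs to the tag straight in front of it, on the robot's side (front wall 120 mm from that tag's hinge line). NOT full: empty but for one leftover bolt on its floor
- spray: bystander: upright spray can, 52 mm diameter, 170 mm tall, loose on the table beside the board; origin at the centre of its underside
- tape: bystander: roll of tape, 100 mm outside diameter, 48 mm tall, loose on the table beside the board; origin at the centre of its underside
- driver: bystander: screwdriver, 200 mm long, 26 mm thick, lying loose on the table along the robot's side of the board; origin under its middle

How it is judged:
At the end, for the whole second after the job is handed in: The tags of the two full bins rest towards their bins (joint above 0.79) and the tag of the bin that is not full rests towards the robot (joint below 0.08), all still (under 0.2 rad/s) (((y of bin_bolts_mid in the frame of hinge_a between -0.05 and 0.05 m and value of joint tag_a above 0.79 rad) or (y of bin_plugs_mid in the frame of hinge_a between -0.05 and 0.05 m and value of joint tag_a above 0.79 rad) or (y of bin_spent_mid in the frame of hinge_a between -0.05 and 0.05 m and value of joint tag_a below 0.08 rad)) and velocity of joint tag_a between -0.2 and 0.2 rad/s and ((y of bin_bolts_mid in the frame of hinge_b between -0.05 and 0.05 m and value of joint tag_b above 0.79 rad) or (y of bin_plugs_mid in the frame of hinge_b between -0.05 and 0.05 m and value of joint tag_b above 0.79 rad) or (y of bin_spent_mid in the frame of hinge_b between -0.05 and 0.05 m and value of joint tag_b below 0.08 rad)) and velocity of joint tag_b between -0.2 and 0.2 rad/s and ((y of bin_bolts_mid in the frame of hinge_c between -0.05 and 0.05 m and value of joint tag_c above 0.79 rad) or (y of bin_plugs_mid in the frame of hinge_c between -0.05 and 0.05 m and value of joint tag_c above 0.79 rad) or (y of bin_spent_mid in the frame of hinge_c between -0.05 and 0.05 m and value of joint tag_c below 0.08 rad)) and velocity of joint tag_c between -0.2 and 0.2 rad/s); the robot touches nothing.
It fails at once if a bystander (spray can, tape roll, screwdriver) is shifted by more than 20 mm or lifted (distance of any of spray, tape, driver from where it was at the start of the episode above 0.02 m).
It fails at once if a tag is squeezed or pushed with more than 25 N (contact force between the arm and tag_a above 25 N or contact force between the arm and tag_b above 25 N or contact force between the arm and tag_c above 25 N).
It fails at once if the arm bears on a bin or the board with more than 20 N (contact force between the arm and bin_bolts above 20 N or contact force between the arm and bin_plugs above 20 N or contact force between the arm and bin_spent above 20 N or contact force between the arm and board above 20 N).
It also fails if it takes over 64 s, if anything falls off the work surface, if the arm or the gripper's body presses on something with over 40 N, if the wrist force passes 120 N, or if a joint passes its speed limit or range.

## Working session

There is one attempt and no reset: what is moved stays moved. The work goes in short steps, Python scripts to look and compute and a tool call to move; the robot and the scene stay as the last step left them, time stands still between calls to the robot, and variables do not carry over. Pictures are saved under pics/ and viewed, at most 10 in all, crops included, and the job is handed in when it is done.

Besides the shell and the picture viewer there is one more tool, called after "Request:" in YAML: its name, and indented under it one key for each argument. play_rows: Moves the arm, as the interface text tells. Its arguments: {"type":"object","properties":{"increments":{"type":"array","items":{"type":"array","items":{"type":"number"}}}},"required":["increments"]}

```bash
mkdir -p pics; python3 - <<'E'
from station import arm
import cv2,numpy as np
s=arm.state();print(s['time_s'],s['tcp_pos'],s['orientation'],s['width'])
for n in ['scene','side']:
    f=arm.grab_frame(n);cv2.imwrite(f'pics/{n}0.png',f['color'][:,:,::-1]);np.savez(f'{n}0.npz',**f)
    print(n,f['intrinsics'].round(1).tolist(),f['D'],np.round(f['pose'],3).tolist())
E
```

```text
0.0 [6.24421778e-01 1.32394073e-06 2.30248777e-01] [-0.00078685 -0.70703487  0.70717789  0.00071494] 0.08506747818614226
scene [[416.0, 0.0, 281.1], [0.0, 416.0, 211.7], [0.0, 0.0, 1.0]] [-0.01434375  0.          0.          0.          0.        ] [[0.322, 0.67, -0.67, 1.198], [0.947, -0.23, 0.225, -0.205], [-0.004, -0.706, -0.708, 0.681], [0.0, 0.0, 0.0, 1.0]]
side [[533.7, 0.0, 285.1], [0.0, 533.7, 202.6], [0.0, 0.0, 1.0]] [0.05913273 0.         0.         0.         0.        ] [[-0.986, -0.085, 0.142, 0.389], [-0.165, 0.608, -0.777, 1.096], [-0.02, -0.79, -0.613, 0.929], [0.0, 0.0, 0.0, 1.0]]
```

View pics/scene0.png

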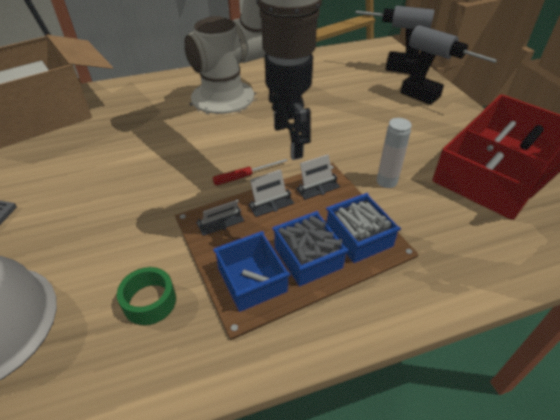

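View pics/side0.png

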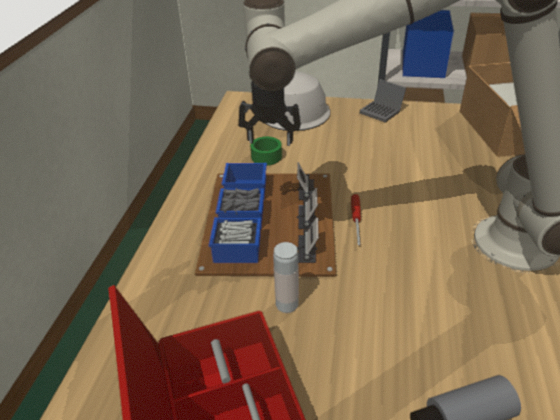

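The scene view shows three bins: the empty one (252,270) is at -y, with two full ones at (310,245) and (362,225). The tag in front of the empty bin (221,215) seems to lean towards its bin. The other two, at (270,190) and (318,175), show their bars and lean towards the robot, so all three look wrong. I'll measure next.

```bash
cat > h.py <<'E'
import cv2,numpy as np
def pts(f):
    K,D=f['intrinsics'],f['D'];h,w=f['range_z'].shape
    v,u=np.mgrid[:h,:w];p=cv2.undistortPoints(np.stack([u,v],-1).reshape(-1,1,2).astype(float),K,D).reshape(h,w,2)
    z=f['range_z'][...,None];P=np.concatenate([p*z,z],-1)
    return P@f['pose'][:3,:3].T+f['pose'][:3,3]
def ray(f,uv,z):
    p=cv2.undistortPoints(np.array(uv,float).reshape(-1,1,2),f['intrinsics'],f['D']).reshape(-1,2)
    d=np.c_[p,np.ones(len(p))]@f['pose'][:3,:3].T;o=f['pose'][:3,3]
    return o+d*((z-o[2])/d[:,2])[:,None]
E
python3 - <<'E'
import cv2,numpy as np
from h import *
for n in ['scene','side']:
    f=dict(np.load(n+'0.npz'));P=pts(f);hsv=cv2.cvtColor(f['color'],cv2.COLOR_RGB2HSV)
    ok=f['range_z']>0;X,Y,Z=P[...,0],P[...,1],P[...,2]
    reg=ok&(X>.3)&(X<1)&(abs(Y)<.4)
    bl=reg&(hsv[...,0]>105)&(hsv[...,0]<125)&(hsv[...,1]>150)&(Z>.06)&(Z<.085)
    r=cv2.minAreaRect(P[bl][:,:2].astype(np.float32)*1000);print(n,'bins rim',r,bl.sum(),P[bl].min(0),P[bl].max(0))
    lo=reg&(Z>.008)&(Z<.016);lo=cv2.morphologyEx(lo.astype(np.uint8),cv2.MORPH_OPEN,np.ones((3,3)))
    k,L,S,C=cv2.connectedComponentsWithStats(lo);i=1+S[1:,4].argmax();r=cv2.minAreaRect(P[L==i][:,:2].astype(np.float32)*1000);print('board',r,S[i])
    t=reg&(Z>.045)&(Z<.1)&(hsv[...,1]<70)&(X<.68)
    k,L,S,C=cv2.connectedComponentsWithStats(t.astype(np.uint8))
    for i in range(1,k):
        if S[i,4]>40:
            Q=P[L==i];print('w',S[i],Q.mean(0).round(3),Q.min(0).round(3),Q.max(0).round(3))
f=dict(np.load('scene0.npz'));c=f['color'][140:240,170:360,::-1];a=cv2.resize(c,None,fx=4,fy=4,interpolation=cv2.INTER_CUBIC)
cv2.imwrite('pics/crop0.png',a)
print(ray(f,[[183,216],[236,327],[409,252]],.012).round(3))
E
```

```text
scene bins rim ((709.6213989257812, 16.305709838867188), (119.43614196777344, 349.68792724609375), 7.299055099487305) 2043 [ 0.63120945 -0.16315069  0.06006081] [0.7900571  0.19440899 0.07488213]
board ((633.2701416015625, 7.9309234619140625), (342.0801086425781, 420.99237060546875), 7.775985240936279) [  176   163   242   175 10411]
w [379 151  26  24 421] [0.555 0.281 0.073] [0.528 0.265 0.045] [0.566 0.313 0.1  ]
w [300 154  32  27 548] [0.503 0.115 0.066] [0.487 0.078 0.045] [0.516 0.154 0.086]
w [251 170  34  28 613] [ 0.52  -0.009  0.066] [ 0.504 -0.046  0.045] [0.534 0.032 0.086]
w [204 200  35  20 300] [ 0.571 -0.128  0.069] [ 0.556 -0.165  0.045] [ 0.583 -0.089  0.086]
w [335 201  42  20 371] [0.664 0.134 0.072] [0.634 0.092 0.057] [0.68  0.18  0.082]
w [279 217  43  21 249] [0.672 0.017 0.073] [ 0.653 -0.033  0.058] [0.68  0.054 0.081]
side bins rim ((706.5700073242188, 14.508636474609375), (118.06895446777344, 358.18304443359375), 7.706727027893066) 1197 [ 0.62405208 -0.16811922  0.06000253] [0.78426049 0.19755816 0.07816786]
board ((672.0980834960938, 11.972793579101562), (251.60281372070312, 437.1868896484375), 3.7184035778045654) [ 195  174  109  101 3253]
w [297 163   9  27 125] [ 0.564 -0.12   0.068] [ 0.549 -0.165  0.045] [ 0.579 -0.089  0.09 ]
w [247 189  13  21 166] [0.67  0.015 0.075] [ 0.656 -0.036  0.058] [0.68  0.057 0.085]
w [308 188  10  29 163] [ 0.517 -0.005  0.069] [ 0.502 -0.05   0.045] [0.532 0.031 0.089]
w [308 218  11  32 206] [0.501 0.117 0.068] [0.486 0.073 0.045] [0.517 0.153 0.088]
w [236 220  20  24 363] [0.662 0.14  0.072] [0.641 0.088 0.057] [0.68  0.182 0.085]
w [275 276  24  25 417] [0.534 0.312 0.073] [0.512 0.293 0.045] [0.563 0.322 0.1  ]
[[ 0.506 -0.206  0.012]
 [ 0.814 -0.162  0.012]
 [ 0.763  0.22   0.012]]
```

View pics/crop0.png

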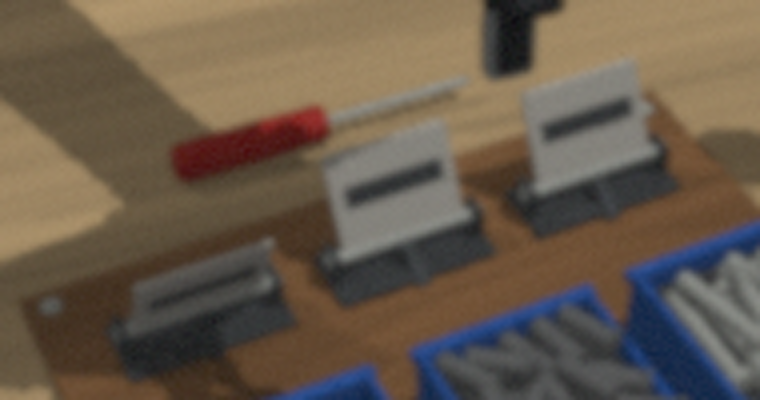

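The crop shows bars on the middle and right tags, which lean towards the robot. The left tag, at the empty bin, is foreshortened and leans towards its bin. All three have to be flipped. The board is centred at about (0.633, 0.008) with 7.7° yaw, which puts the hinges at about (0.551,-0.129), (0.534,-0.006) and (0.517,0.118). The tag point clouds agree with this. I'll start by flipping the empty bin's tag from the bin side.

Request:
play_rows:
  increments:
    - [0,0,0,0,0,-7.7,0]
    - [2,0.5,0,0,0,0,0]
    - [2,0.5,0,0,0,0,0]
    - [2,0.5,0,0,0,0,0]
    - [2,0.5,0,0,0,0,0]
    - [2,0.5,0,0,0,0,0]
    - [1.8,0,0,0,0,0,0]
    - [0,0,2,0,0,0,0]
    - [0,0,2,0,0,0,0]
    - [0,0,2,0,0,0,0]
    - [0,0,2,0,0,0,0]
    - [0,0,2,0,0,0,0]
    - [0,0,0,0,0,0,0]
    - [0,0,0,0,0,0,0]

```text
time_s: 1.5
tcp_pos: [0.6163, -0.1205, 0.1313]
orientation: [0.0, 0.753, -0.658, -0.0]
contact_force: [0.4, 0.2, 0.4]
width: -0.0
grip_force: 0.0
```

```bash
cat > chk.py <<'E'
import sys,cv2,numpy as np
from station import arm
from h import *
s=arm.state();a=np.radians(7.7);d=s['tcp_pos'][:2]-np.array([.633,.008])
print(s['time_s'],s['tcp_pos'].round(4) if hasattr(s['tcp_pos'],'round') else s['tcp_pos'],'board xy',d@[np.cos(a),np.sin(a)],d@[-np.sin(a),np.cos(a)],s['contact_force'],s['width'])
f=arm.grab_frame('side');g=arm.grab_frame('scene')
cv2.imwrite(f'pics/{sys.argv[1]}.png',np.hstack([cv2.resize(g['color'][120:270,160:360],None,fx=2,fy=2,interpolation=cv2.INTER_CUBIC),cv2.resize(f['color'][60:260,190:370],(270,300),interpolation=cv2.INTER_CUBIC)])[:,:,::-1])
E
python3 chk.py c1
```

```text
1.5 [ 0.6163 -0.1205  0.1313] board xy -0.03371653545169864 -0.12510366951687749 [0.40978005 0.17191246 0.39537764] -4.917302209500261e-05
```

View pics/c1.png

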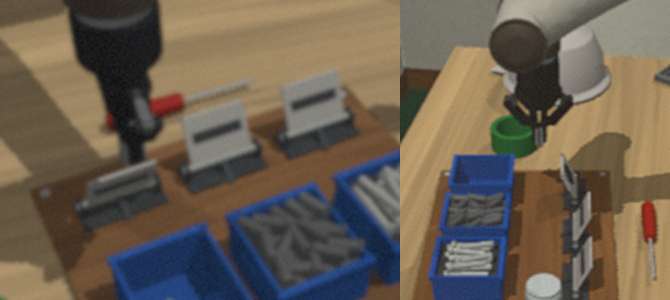

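The shut fingertip hangs above the space between the leaning tag and the empty bin, as planned. Now I lower it and push towards the robot.

Request:
play_rows:
  increments:
    - [0,0,1.5,0,0,0,0]
    - [0,0,1.5,0,0,0,0]
    - [0,0,1.5,0,0,0,0]
    - [0,0,1.5,0,0,0,0]
    - [0,0,0.5,0,0,0,0]
    - [0,0,0,0,0,0,0]
    - [0,0.4,0,0,0,0,0]
    - [0,0.4,0,0,0,0,0]
    - [0,0.4,0,0,0,0,0]
    - [0,0.4,0,0,0,0,0]
    - [0,0.4,0,0,0,0,0]
    - [0,0.4,0,0,0,0,0]
    - [0,0.4,0,0,0,0,0]
    - [0,0.4,0,0,0,0,0]
    - [0,0.4,0,0,0,0,0]
    - [0,0.4,0,0,0,0,0]

```text
time_s: 3.2
tcp_pos: [0.5761, -0.1256, 0.0663]
orientation: [0.0, 0.753, -0.658, -0.0]
contact_force: [0.3, -0.1, -0.3]
width: 0.0002
grip_force: 0.0
```

Request:
play_rows:
  increments:
    - [0,0.4,0,0,0,0,0]
    - [0,0.4,0,0,0,0,0]
    - [0,0.4,0,0,0,0,0]
    - [0,0.4,0,0,0,0,0]
    - [0,0.4,0,0,0,0,0]
    - [0,0.2,0,0,0,0,0]
    - [0,0,0,0,0,0,0]
    - [0,0,0,0,0,0,0]
    - [0,0,0,0,0,0,0]
    - [0,-1,0,0,0,0,0]
    - [0,-1,0,0,0,0,0]
    - [0,-1,0,0,0,0,0]
    - [0,-1,0,0,0,0,0]
    - [0,-1,0,0,0,0,0]
    - [0,0,-2,0,0,0,0]
    - [0,0,-2,0,0,0,0]
    - [0,0,-2,0,0,0,0]
    - [0,0,-2,0,0,0,0]
    - [0,0,-2,0,0,0,0]
    - [0,0,0,0,0,0,0]

```text
time_s: 5.2
tcp_pos: [0.6066, -0.1219, 0.1697]
orientation: [-0.002, 0.753, -0.658, 0.003]
contact_force: [1.0, 0.8, -0.1]
width: -0.0
grip_force: 0.0
```

```bash
python3 chk.py c2
```

```text
5.2 [ 0.6066 -0.1219  0.1697] board xy -0.04361779675944057 -0.12522877987403894 [ 0.95274264  0.82903437 -0.12269326] -1.6237012739396744e-05
```

View pics/c2.png

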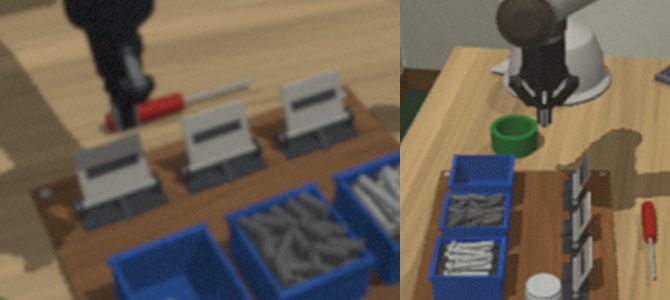

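The first tag now leans towards the robot and shows its bar, in line with the other two. Next is the middle tag, pushed from the robot side.

Request:
play_rows:
  increments:
    - [-2.5,2.4,0,0,0,0,0]
    - [-2.5,2.4,0,0,0,0,0]
    - [-2.5,2.4,0,0,0,0,0]
    - [-2.5,2.4,0,0,0,0,0]
    - [-2.5,2.3,0,0,0,0,0]
    - [0,0,0,0,0,0,0]
    - [0,0,2,0,0,0,0]
    - [0,0,2,0,0,0,0]
    - [0,0,2,0,0,0,0]
    - [0,0,2,0,0,0,0]
    - [0,0,1.5,0,0,0,0]
    - [0,0,1,0,0,0,0]
    - [0,0,0,0,0,0,0]
    - [0,0,0,0,0,0,0]

```text
time_s: 6.7
tcp_pos: [0.4698, -0.014, 0.0613]
orientation: [0.0, 0.753, -0.658, 0.0]
contact_force: [0.8, -0.5, 1.2]
width: -0.0001
grip_force: 0.0
```

Request:
play_rows:
  increments:
    - [0,-0.4,0,0,0,0,0]
    - [0,-0.4,0,0,0,0,0]
    - [0,-0.4,0,0,0,0,0]
    - [0,-0.4,0,0,0,0,0]
    - [0,-0.4,0,0,0,0,0]
    - [0,-0.4,0,0,0,0,0]
    - [0,-0.4,0,0,0,0,0]
    - [0,-0.4,0,0,0,0,0]
    - [0,-0.4,0,0,0,0,0]
    - [0,-0.4,0,0,0,0,0]
    - [0,-0.4,0,0,0,0,0]
    - [0,-0.4,0,0,0,0,0]
    - [0,-0.4,0,0,0,0,0]
    - [0,-0.4,0,0,0,0,0]
    - [0,-0.4,0,0,0,0,0]
    - [0,0,0,0,0,0,0]
    - [0,0,0,0,0,0,0]
    - [0,0,0,0,0,0,0]

```text
time_s: 8.5
tcp_pos: [0.5287, -0.006, 0.0613]
orientation: [0.0, 0.753, -0.658, -0.0]
contact_force: [-0.0, -0.7, 1.1]
width: 0.0002
grip_force: 0.0
```

Request:
play_rows:
  increments:
    - [0,1,0,0,0,0,0]
    - [0,1,0,0,0,0,0]
    - [0,1,0,0,0,0,0]
    - [0,1,0,0,0,0,0]
    - [0,1,0,0,0,0,0]
    - [0,1,0,0,0,0,0]
    - [0,0,-2,0,0,0,0]
    - [0,0,-2,0,0,0,0]
    - [0,0,-2,0,0,0,0]
    - [0,0,-2,0,0,0,0]
    - [0,0,0,0,0,0,0]
    - [0,0,0,0,0,0,0]

```text
time_s: 9.7
tcp_pos: [0.4689, -0.0139, 0.1413]
orientation: [-0.0, 0.753, -0.658, -0.0]
contact_force: [-0.3, -0.4, 0.8]
width: 0.0001
grip_force: 0.0
```

```bash
python3 chk.py c3
```

```text
9.7 [ 0.4689 -0.0139  0.1413] board xy -0.16552484374518486 0.00026595979669951763 [-0.33719982 -0.36339919  0.83237774] 6.696044524465058e-05
```

View pics/c3.png

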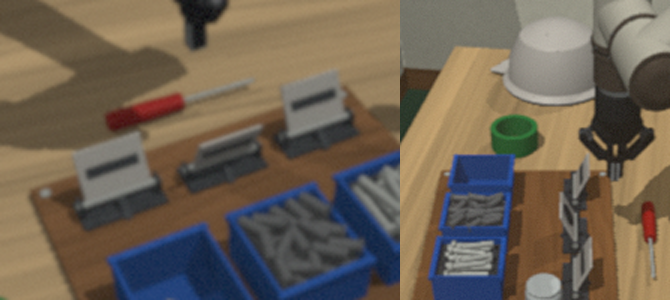

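The middle tag now leans towards its bin, and the other objects haven't moved. The last one is the +y tag.

Request:
play_rows:
  increments:
    - [-2.5,0,0,0,0,0,0]
    - [-2.5,0,0,0,0,0,0]
    - [-2.5,0,0,0,0,0,0]
    - [-2.5,0,0,0,0,0,0]
    - [-2.5,0,0,0,0,0,0]
    - [0,0,0,0,0,0,0]
    - [0,0,2,0,0,0,0]
    - [0,0,2,0,0,0,0]
    - [0,0,2,0,0,0,0]
    - [0,0,2,0,0,0,0]
    - [0,0,0,0,0,0,0]
    - [0,0,0,0,0,0,0]

```text
time_s: 11.0
tcp_pos: [0.4525, 0.1093, 0.0609]
orientation: [0.001, 0.753, -0.658, -0.0]
contact_force: [0.3, -0.6, 0.4]
width: 0.0001
grip_force: 0.0
```

Request:
play_rows:
  increments:
    - [0,-0.4,0,0,0,0,0]
    - [0,-0.4,0,0,0,0,0]
    - [0,-0.4,0,0,0,0,0]
    - [0,-0.4,0,0,0,0,0]
    - [0,-0.4,0,0,0,0,0]
    - [0,-0.4,0,0,0,0,0]
    - [0,-0.4,0,0,0,0,0]
    - [0,-0.4,0,0,0,0,0]
    - [0,-0.4,0,0,0,0,0]
    - [0,-0.4,0,0,0,0,0]
    - [0,-0.4,0,0,0,0,0]
    - [0,-0.4,0,0,0,0,0]
    - [0,-0.4,0,0,0,0,0]
    - [0,-0.4,0,0,0,0,0]
    - [0,-0.4,0,0,0,0,0]
    - [0,0,0,0,0,0,0]
    - [0,0,0,0,0,0,0]
    - [0,0,0,0,0,0,0]

```text
time_s: 12.8
tcp_pos: [0.512, 0.1179, 0.0613]
orientation: [0.0, 0.753, -0.658, -0.0]
contact_force: [-0.3, 0.4, -0.4]
width: 0.0001
grip_force: 0.0
```

Request:
play_rows:
  increments:
    - [0,1,0,0,0,0,0]
    - [0,1,0,0,0,0,0]
    - [0,1,0,0,0,0,0]
    - [0,1,0,0,0,0,0]
    - [0,1,0,0,0,0,0]
    - [0,1,0,0,0,0,0]
    - [0,0,-2,0,0,0,0]
    - [0,0,-2,0,0,0,0]
    - [0,0,-2,0,0,0,0]
    - [0,0,-2,0,0,0,0]
    - [0,0,0,0,0,0,0]
    - [0,0,0,0,0,0,0]
    - [0,0,0,0,0,0,0]
    - [0,0,0,0,0,0,0]

```text
time_s: 14.2
tcp_pos: [0.452, 0.1096, 0.1403]
orientation: [0.001, 0.753, -0.658, -0.0]
contact_force: [-0.3, -0.8, -0.3]
width: 0.0002
grip_force: 0.0
```

```bash
python3 chk.py c4
```

```text
14.2 [0.452  0.1096 0.1403] board xy -0.16574222001850328 0.12491549257422328 [-0.27760275 -0.82430545 -0.30466659] 0.00022668343811775116
```

View pics/c4.png

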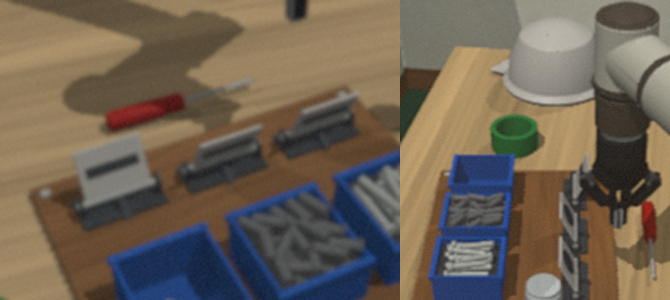

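The picture shows both full bins' tags leaning towards their bins and the empty bin's tag leaning towards the robot. The arm is clear of everything, so I'm handing in.

```bash
python3 -c "
from station import arm
print(arm.close_job())"
```

```text
the job is handed in; nothing more can be done
None
```

I flipped all three tags and handed the job in at 14.2 s: the last picture shows the two full bins' tags leaning towards their bins and the empty bin's tag leaning towards the robot, but the hand-in gave back no verdict.

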